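Close up the cutlery chest

TASK

The banquet table is laid, so close up the cutlery chest: with the fingertips, gently push both open drawers fully home and push the sliding lid fully shut over the teaspoon tray, in any order. Only push: do not slam or grip anything or reach into the drawers, and leave the glasses, candle and other tableware standing where they are.

Things in the scene. Friction and masses are not known exactly. Their poses are not given: they have to be found in the camera images.
- chest: Dark wooden cutlery chest, fixed, 190 deep (x) x 360 wide (y) x 85 mm high without the lid sliding on its top. No handles. Origin: centre of its underside, on the table. x points from the drawer fronts to its back (away from the robot, turned up to 0.3 rad either way), y to the left seen from the robot, z up. Two brass rails 6 mm high, 8 wide, run along y on its top at x = -91 and 91 mm.
- chest_deck (a point): Point on the chest's closed left top (the deck, height 85 mm, y -10 to 180 mm of the chest), at chest x 0, y 85 mm. The open lid lies over the deck. The right half of the top is an open tray 10 mm deep with teaspoons; a brass end stop stands at its right end (chest y -174 to -180, top 109 mm above the table). Axes as the chest's.
- drawer_left (a joint): Opening of the left drawer (m): 0 = fully home (a hard stop), 0.10 = fully out. It slides straight along the chest's x axis, outwards to negative x, against about 2 N of friction, with no spring; it stays where it is left. Behind its front is an open plywood box of forks (floor, walls and back of the front: drawer_left_c1 to c7) that the fingers must stay out of.
- drawer_right (a joint): The same for the right drawer.
- drawer_left_front (a point): Middle of the left drawer's flat wooden front, on the outer face (towards the robot), 55 mm above the table; moves with the drawer. The front is 172 wide, 14 mm thick, from 9 to 73 mm above the table; a thin brass disc, centred 9 mm lower, marks it. With the drawer home the face lies at x = -101.5, y = 87.5 mm of the chest. Axes as the chest's.
- drawer_right_front (a point): The same for the right drawer (y = -87.5 mm of the chest).
- lid (a joint): Opening of the sliding lid (m): 0 = shut over the tray, against the brass end stop; 0.14 = fully open, over the deck. It slides straight along the chest's y axis, to positive y (left) as it opens, against about 2 N of friction, with no spring. It is held in its guides and cannot be lifted.
- lid_edge (a point): Middle of the lid's left (trailing, +y) edge face, to be pushed to shut it; 97.5 mm above the table, moves with the lid. The lid is a pale wooden slab 170 (chest x) x 166 (chest y) x 24 mm, its top 109.5 mm above the table, 0.5 mm clear of the deck. With the lid shut this point lies at y = -7 mm of the chest. Axes as the chest's.
- wineglass_a: Wine glass 165 mm high, 68 mm wide, left of the chest; its origin is the centre of its underside. Loose, to be left alone.
- wineglass_b: Wine glass 165 mm high, 68 mm wide, right of the chest; its origin is the centre of its underside. Loose, to be left alone.
- candle: White pillar candle, 64 mm across, 120 mm high, left of the chest; its origin is the centre of its underside. Loose, to be left alone.
- pepper_mill: Wooden pepper mill, 54 mm across, 155 mm high, right of the chest; its origin is the centre of its underside. Loose, to be left alone.
- napkin_ring: Brass napkin ring standing on its end, 44 mm across, 30 mm high, right of the chest; its origin is the centre of its underside. Loose, to be left alone.
- tealight_cup: Amber glass tea-light cup, 60 mm across, 50 mm high, left of the chest; its origin is the centre of its underside. Loose, to be left alone.

How it is judged:
By the outcome, as a careful person would: the job done as asked, in the order asked, and still so for the second after the job is handed in, with the robot touching nothing.
It also fails if it takes over 64 s, if anything falls off the work surface, if the arm or the gripper's body presses on something with over 40 N, if the wrist force passes 120 N, or if a joint passes its speed limit or range.

ROBOT

A 6-joint arm with a two-finger parallel gripper is mounted at the origin on the work surface. World frame = base frame: x ahead of the robot, y to its left, z up, the work surface at z = 0. Lengths are in m, angles in rad, forces in N, time in s.
With the tool pointing down it reaches from about 0.25 to 0.775 m from the base axis. Payload 4 kg.
Tool frame: the origin (TCP) lies at the very end of the fingers, on their centre line; the grasp point (between the pads) lies 19 mm behind it; y points along the fingers, x is the direction in which the jaws open and shut, and the axes are right-handed (so a half turn about y gives the same grasp; the last joint's range is limited). The gripper opens to 94 mm and grips with 3 to 60 N. Pads are 16 mm wide; open, the fingers measure 119 mm over their backs; the gripper's body (75 mm by 177 mm) begins 78 mm behind the grasp point.
Start: joints at [-1.261, 0.087, 1.371, -0, 1.684, -0.103], TCP at [0.221, -0.504, 0.206] pointing down, gripper open.
Joint ranges: [-3.1, 3.1], [-0.76, 2.03], [0.27, 2.55], [-1.08, 4.22], [0.17, 2.65], [-2.57, 2.57]. Speed limits (rad/s): [2.79, 2.79, 3.14, 3.14, 3.14, 3.14].

INTERFACE

Orientations are given as [roll, pitch, yaw] about the fixed x, y, z axes, in that order (R = Rz(yaw) Ry(pitch) Rx(roll)).
In Python, from bench import robot, snapshot, workorder gives the robot as it stands.
- The arm moves only by the tool play_rows, never from a script. Its argument "steps" is a list of rows, each an object of numbers: "x", "y", "z": the shift along the world's x, y, z in m; "rx", "ry", "rz": the turn, a rotation vector about the world's x, y, z in rad; "hand": the finger opening in m, from 0 to 0.094. A call has 1 to 8 rows; each row shifts and turns the commanded pose from where the row before left it; what a row does not reach is not made up. A row lasts 1/8 s, in which the tool goes at most 62.5 mm and 10.7 degrees, less where a joint would pass 70% of its speed; a pose out of reach is approached as far as the arm can. A call is refused whole if a number of a shift passes 0.0625 or a number of a turn 0.188, either way. A call with a gripper value outside its range is refused whole. The fingers move at their own pace and stop on an object; the grip force is fixed at half the most. Time passes only in rows, so rows that do not move let the fingers close. It gives the time, the measured TCP pose, the force and the opening at its end, in the units of the state.
- robot.get_obs(): the state, without advancing time (a new reading comes with each control period).
- snapshot(name): name is "scene" or "top" or "wrist"; returns a dict with "color" (420x560x3 uint8, red, green, blue), "range_z" (420x560 float32, m along the optical axis (not along the pixel's ray), 0 where there is no reading), "fov_y" (degrees; the focal length in pixels is half the picture's height over the tangent of half this angle, whatever the lens; pixels are square), "cx", "cy" (the principal point, pixels), "k1" (the pictures are not rectified: a ray, as slopes to the right and down, at radius r is drawn at 1 + k1 r^2 times it, then the intrinsics apply), "T" (4x4, takes a point from camera to world coordinates). Camera axes: x right, y down, z forward; pixel columns grow to the right and rows downward; lengths in m; the calibration is good to about 2 mm. A picture is of the moment at which its call begins.
- workorder.close_job(): hands the job in, once; it reports no verdict.
The state is a dict: "time": time; "joint_positions": joint angles; "qvel": joint speeds; "joint_torque": joint torques, N m; "tool_pos": TCP position; "ee_rot": TCP orientation; "wrist_force": force on the tool from outside, world axes, zero at the start; "wrist_torque": the same for the moment, N m; "width": finger opening in m.
Only numpy, scipy, OpenCV 4.12 (cv2) and the standard library are available. Lean on these libraries where they do the work, as an engineer would, in place of code of your own. Each camera call takes 0.05 s, during which the arm holds its last target.

## Working session

There is one attempt and no reset: what is moved stays moved. The work goes in short steps, Python scripts to look and compute and a tool call to move; the robot and the scene stay as the last step left them, time stands still between calls to the robot, and variables do not carry over. Pictures are saved under pics/ and viewed, and the job is handed in when it is done.

Besides the shell and the picture viewer there is one more tool, called after ">>>" by a JSON object that holds its "fn" and its "kwargs", one argument or row to a line. play_rows: Moves the arm, as the interface text tells. Its arguments: {"type":"object","properties":{"steps":{"type":"array"}},"required":["steps"]}

```bash
ls; mkdir -p pics
cat > h.py <<'E'
import numpy as np, cv2
from bench import robot, snapshot, workorder
def cloud(s):
    h,w=s["range_z"].shape; f=h/2/np.tan(np.radians(s["fov_y"])/2)
    K=np.array([[f,0,s["cx"]],[0,f,s["cy"]],[0,0,1]]); v,u=np.mgrid[:h,:w].astype(float)
    p=cv2.undistortPoints(np.stack([u.ravel(),v.ravel()],1)[:,None],K,np.array([s["k1"],0,0,0.]))[:,0].reshape(h,w,2)
    z=s["range_z"]; P=np.dstack([p[...,0]*z,p[...,1]*z,z]); W=P@s["T"][:3,:3].T+s["T"][:3,3]
    W[z==0]=np.nan
    return W
def save(s,n): cv2.imwrite(f"pics/{n}.png",s["color"][...,::-1])
E
python3 - <<'E'
from h import *
for n in("scene","top"):
    s=snapshot(n);save(s,n+"0");np.save(n+"0.npy",cloud(s));print(n,s["T"].round(3).tolist(),s["fov_y"],s["k1"])
o=robot.get_obs();print(o)
E
```

```text
pics
scene [[0.681, 0.423, -0.598, 1.235], [0.732, -0.403, 0.549, -0.617], [-0.009, -0.812, -0.584, 0.778], [0.0, 0.0, 0.0, 1.0]] 43.94826149369506 -0.08055808230849877
top [[0.007, -0.998, 0.058, 0.484], [-1.0, -0.007, -0.002, 0.033], [0.003, -0.058, -0.998, 1.551], [0.0, 0.0, 0.0, 1.0]] 46.217091766897084 -0.16346764309910863
{'time': 0.1, 'joint_positions': array([-1.26107985e+00,  8.79109818e-02,  1.37206761e+00, -5.89489844e-06,
        1.68359946e+00, -1.03121465e-01]), 'qvel': array([ 0.00157945, -0.00212572, -0.00357878,  0.00087845,  0.00015891,
       -0.00049864]), 'joint_torque': array([ 3.34518023e-03, -3.41251910e+01, -3.03302300e+01,  7.19637517e-02,
        3.03629483e-02, -9.17917032e-05]), 'tool_pos': array([ 0.2205012 , -0.50333838,  0.2044229 ]), 'ee_rot': array([-1.57059778,  0.00197545, -1.15795884]), 'wrist_force': array([ 0.21239051,  0.21917331, -0.86161184]), 'wrist_torque': array([ 0.02359626,  0.03741949, -0.04993694]), 'width': 0.09400057440413993}
```

View pics/top0.png

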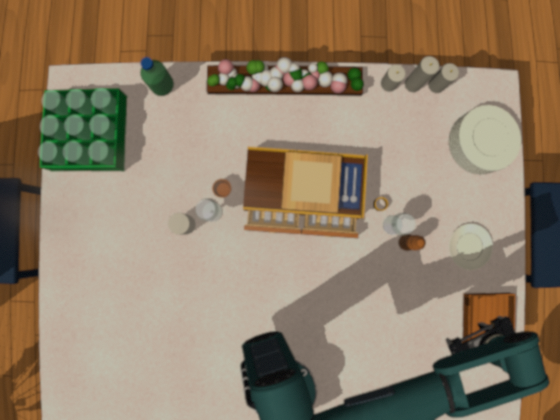

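View pics/scene0.png

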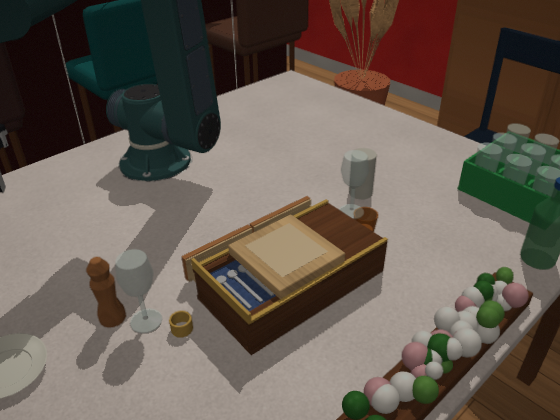

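The top view shows the chest at cols 245–367, rows 148–235. The lid is at cols 284–340, and both drawers are open towards the robot (fronts near row 230). Tall items flank the chest at (222,188), (207,209), (181,223), (382,203), (403,224) and (413,242). Next I'll fit the geometry.

Run:
```python
from h import *
W=np.load("top0.npy")
z=W[...,2]
sub=np.zeros(z.shape,bool); sub[135:245,235:375]=1
def rect(m,n):
    P=W[m&sub][:,:2].astype(np.float32); r=cv2.minAreaRect(P); print(n,len(P),r,"medz",np.median(W[m&sub][:,2])); print(cv2.boxPoints(r).round(4).tolist())
print(np.histogram(z[sub],bins=np.arange(-.01,.13,.005)))
rect((z>.102)&(z<.12),"lid")
rect((z>.08)&(z<.12),"chesttop")
m=(z>.06)&(z<.079); 
rect(m,"mid")
rect(z>.05,"all")
# others
lab_n,lab,st,ce=cv2.connectedComponentsWithStats(((z>.02)&(W[...,0]>.35)).astype(np.uint8))
for i in range(1,lab_n):
    if st[i,4]>20:
        Q=W[lab==i]; print(st[i],ce[i].round(0),"x",np.nanpercentile(Q[:,0],[2,98]).round(3),"y",np.nanpercentile(Q[:,1],[2,98]).round(3),"z",Q[:,2].max().round(3))
# zoom
s=cv2.imread("pics/top0.png")[130:260,160:440]; cv2.imwrite("pics/zoom0.png",cv2.resize(s,None,fx=2.8,fy=2.8,interpolation=cv2.INTER_CUBIC))
```

```text
(array([ 307, 2183, 2539,  498,   46,  212,  376,  288,  317,   96,   14,
         11,   17,   48,   78,  158,  661,  823, 1246, 1435,  527,  110,
        166, 1415, 1559,  208,    2,    0]), array([-0.01 , -0.005,  0.   ,  0.005,  0.01 ,  0.015,  0.02 ,  0.025,
        0.03 ,  0.035,  0.04 ,  0.045,  0.05 ,  0.055,  0.06 ,  0.065,
        0.07 ,  0.075,  0.08 ,  0.085,  0.09 ,  0.095,  0.1  ,  0.105,
        0.11 ,  0.115,  0.12 ,  0.125,  0.13 ]))
lid 3323 ((0.6458708047866821, -0.12175357341766357), (0.24447286128997803, 0.18544842302799225), 85.83062744140625) medz 0.11025724926789504
[[0.5444999933242798, -0.23690000176429749], [0.7294999957084656, -0.25040000677108765], [0.7472000122070312, -0.006599999964237213], [0.5623000264167786, 0.006899999920278788]]
chesttop 6666 ((0.6224275231361389, -0.06225021183490753), (0.3603670001029968, 0.2505958378314972), 85.60089874267578) medz 0.10118153329558688
[[0.4837000072002411, -0.23229999840259552], [0.7335000038146973, -0.2515000104904175], [0.7612000107765198, 0.10779999941587448], [0.5113000273704529, 0.12700000405311584]]
mid 156
[... 847 characters left out ...]
2] z 0.107
[382  65  23  26 422] [393.  77.] x [0.958 1.009] y [-0.365 -0.315] z 0.123
[  38   88   88   83 6523] [ 82. 129.] x [0.693 0.936] y [0.51  0.753] z 0.137
[ 450  105   71   69 3773] [485. 139.] x [0.696 0.888] y [-0.734 -0.541] z 0.113
[ 243  146  125   92 9550] [304. 190.] x [0.498 0.743] y [-0.237  0.106] z 0.122
[212 178  20  20 135] [220. 186.] x [0.609 0.664] y [0.162 0.217] z 0.058
[374 197  15  14  68] [381. 204.] x [0.571 0.611] y [-0.329 -0.285] z 0.039
[195 198  24  23 421] [207. 209.] x [0.534 0.592] y [0.192 0.248] z 0.174
[168 213  27  22 462] [181. 223.] x [0.494 0.552] y [0.276 0.334] z 0.13
[392 212  34  39 796] [407. 232.] x [0.449 0.552] y [-0.404 -0.318] z 0.175
```

View pics/zoom0.png

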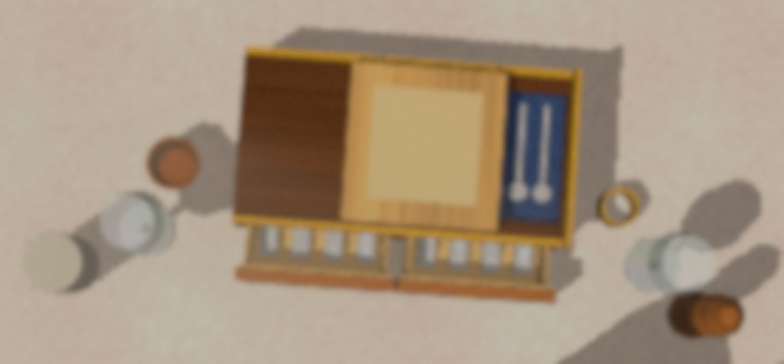

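```bash
cat >> h.py <<'E'
def pix2plane(s,pts,z):
    h,w=s["range_z"].shape; f=h/2/np.tan(np.radians(s["fov_y"])/2)
    K=np.array([[f,0,s["cx"]],[0,f,s["cy"]],[0,0,1]])
    p=cv2.undistortPoints(np.array(pts,float).reshape(-1,1,2),K,np.array([s["k1"],0,0,0.]))[:,0]
    d=np.c_[p,np.ones(len(p))]@s["T"][:3,:3].T; o=s["T"][:3,3]
    return o+d*((z-o[2])/d[:,2])[:,None]
E
python3 - <<'E'
from h import *
s=snapshot("top")
print(robot.get_obs()["time"])
q=lambda l:[(a/2.8+160-.3,b/2.8+130-.3) for a,b in l]
C=pix2plane(s,q([(247,48),(582,69),(234,223),(570,243)]),.091)[:,:2]
print("rail corners",C.round(4).tolist())
print([np.linalg.norm(C[i]-C[j]).round(4) for i,j in((0,1),(2,3),(0,2),(1,3))])
ey=(C[0]-C[1]+C[2]-C[3]); yaw=np.arctan2(-ey[0],ey[1]);
ex=(C[0]-C[2]+C[1]-C[3]); print("yaw",yaw,np.arctan2(ex[1],ex[0]))
c=C.mean(0); print("centre",c)
yaw=np.arctan2(-ey[0],ey[1])
R=np.array([[np.cos(yaw),-np.sin(yaw)],[np.sin(yaw),np.cos(yaw)]])
for n,l,z in (("front",[(236,279),(393,290),(400,290),(554,301)],.073),("lidL",[(352,62),(340,219)],.1095),("lidR",[(510,72),(498,232)],.1095)):
    P=pix2plane(s,q(l),z)[:,:2]; print(n,P.round(4).tolist(),"chest",((P-c)@R).round(4).tolist())
E
```

```text
0.15
rail corners [[0.7541, 0.1066], [0.735, -0.2541], [0.5661, 0.1183], [0.5474, -0.2398]]
[np.float64(0.3612), np.float64(0.3586), np.float64(0.1884), np.float64(0.1882)]
yaw -0.05252159039377276 -0.06896981848682539
centre [ 0.65064467 -0.06725057]
front [[0.507, 0.1166], [0.4964, -0.0519], [0.4964, -0.0594], [0.4855, -0.2257]] chest [[-0.1531, 0.1761], [-0.1548, 0.0073], [-0.1544, -0.0002], [-0.1566, -0.1669]]
lidL [[0.7365, -0.0055], [0.5701, 0.0062]] chest [[0.0825, 0.0661], [-0.0843, 0.0691]]
lidR [[0.7276, -0.1732], [0.5576, -0.16]] chest [[0.0824, -0.1018], [-0.088, -0.0975]]
```

The fit is consistent: rails 0.36 × 0.188 m and front width 0.343 m. Chest centre is (0.651, -0.067) with yaw about -0.06. Both drawers are open about 53 mm and the lid about 74 mm. I'll close the fingers and go to the right drawer.

>>> {"fn": "play_rows", "kwargs": {
  "steps": [
    {"x": 0.027, "y": 0.045, "rz": -0.059, "hand": 0},
    {"x": 0.027, "y": 0.045, "rz": -0.059, "hand": 0},
    {"x": 0.027, "y": 0.045, "rz": -0.059, "hand": 0},
    {"x": 0.027, "y": 0.045, "rz": -0.059, "hand": 0},
    {"x": 0.027, "y": 0.045, "rz": -0.059, "hand": 0},
    {"x": 0.027, "y": 0.045, "rz": -0.059, "hand": 0},
    {"x": 0.027, "y": 0.045, "rz": -0.059, "hand": 0},
    {"x": 0.027, "y": 0.045, "rz": -0.059, "hand": 0}
  ]
}}

```text
schema error: expected keys x, y, z, rx, ry, rz, hand
```

>>> {"fn": "play_rows", "kwargs": {
  "steps": [
    {"z": -0.03, "hand": 0},
    {"z": -0.03, "hand": 0},
    {"z": -0.03, "hand": 0},
    {"z": -0.03, "hand": 0},
    {"z": -0.03, "hand": 0},
    {"hand": 0},
    {"hand": 0}
  ]
}}

```text
schema error: expected keys x, y, z, rx, ry, rz, hand
```

Run:
```python
from h import *
for n in("scene","top"):
    s=snapshot(n);save(s,n+"1")
o=robot.get_obs();print({k:np.round(o[k],4).tolist() for k in("time","tool_pos","ee_rot","wrist_force","width")})
```

```text
{'time': 0.25, 'tool_pos': [0.2206, -0.5036, 0.2049], 'ee_rot': [-1.5707, 0.001, -1.158], 'wrist_force': [-0.0663, -0.1953, -0.4041], 'width': 0.094}
```

View pics/scene1.png

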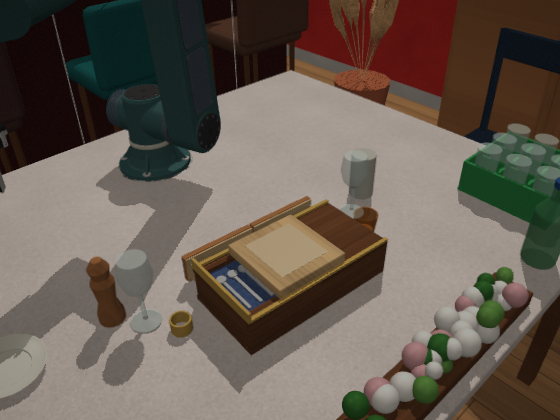

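View pics/top1.png

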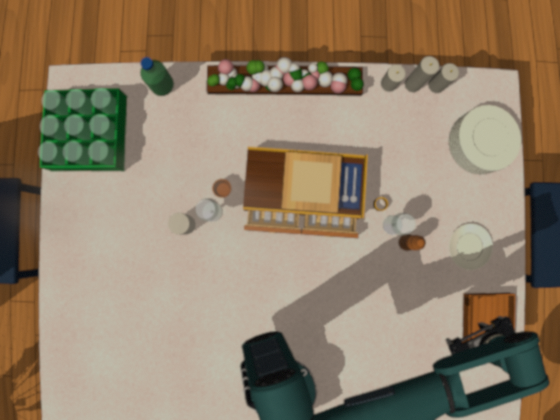

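The pictures show nothing moved, because the call was refused: every row needs all seven keys. I'm resending with full rows.

>>> {"fn": "play_rows", "kwargs": {
  "steps": [
    {"x": 0.027, "y": 0.045, "z": 0, "rx": 0, "ry": 0, "rz": -0.059, "hand": 0},
    {"x": 0.027, "y": 0.045, "z": 0, "rx": 0, "ry": 0, "rz": -0.059, "hand": 0},
    {"x": 0.027, "y": 0.045, "z": 0, "rx": 0, "ry": 0, "rz": -0.059, "hand": 0},
    {"x": 0.027, "y": 0.045, "z": 0, "rx": 0, "ry": 0, "rz": -0.059, "hand": 0},
    {"x": 0.027, "y": 0.045, "z": 0, "rx": 0, "ry": 0, "rz": -0.059, "hand": 0},
    {"x": 0.027, "y": 0.045, "z": 0, "rx": 0, "ry": 0, "rz": -0.059, "hand": 0},
    {"x": 0.027, "y": 0.045, "z": 0, "rx": 0, "ry": 0, "rz": -0.059, "hand": 0},
    {"x": 0.027, "y": 0.045, "z": 0, "rx": 0, "ry": 0, "rz": -0.059, "hand": 0}
  ]
}}

```text
time: 1.25
tool_pos: [0.4372, -0.1422, 0.2056]
ee_rot: [-1.57, -0.0, -1.632]
wrist_force: [1.4, 0.1, -0.8]
width: 0.0175
```

>>> {"fn": "play_rows", "kwargs": {
  "steps": [
    {"x": 0, "y": 0, "z": -0.03, "rx": 0, "ry": 0, "rz": 0, "hand": 0},
    {"x": 0, "y": 0, "z": -0.03, "rx": 0, "ry": 0, "rz": 0, "hand": 0},
    {"x": 0, "y": 0, "z": -0.03, "rx": 0, "ry": 0, "rz": 0, "hand": 0},
    {"x": 0, "y": 0, "z": -0.03, "rx": 0, "ry": 0, "rz": 0, "hand": 0},
    {"x": 0, "y": 0, "z": -0.03, "rx": 0, "ry": 0, "rz": 0, "hand": 0},
    {"x": 0, "y": 0, "z": 0, "rx": 0, "ry": 0, "rz": 0, "hand": 0},
    {"x": 0, "y": 0, "z": 0, "rx": 0, "ry": 0, "rz": 0, "hand": 0}
  ]
}}

```text
time: 2.12
tool_pos: [0.4373, -0.1441, 0.0566]
ee_rot: [-1.569, -0.001, -1.63]
wrist_force: [-0.4, -0.2, 0.3]
width: 0.0004
```

Run:
```python
from h import *
for n in("scene","top"):
    s=snapshot(n);save(s,n+"2")
o=robot.get_obs();print({k:np.round(o[k],4).tolist() for k in("time","tool_pos","ee_rot","wrist_force","width")})
```

```text
{'time': 2.225, 'tool_pos': [0.4379, -0.1444, 0.0573], 'ee_rot': [-1.5677, -0.0013, -1.63], 'wrist_force': [-0.8041, 0.7725, 0.2767], 'width': 0.0008}
```

View pics/scene2.png

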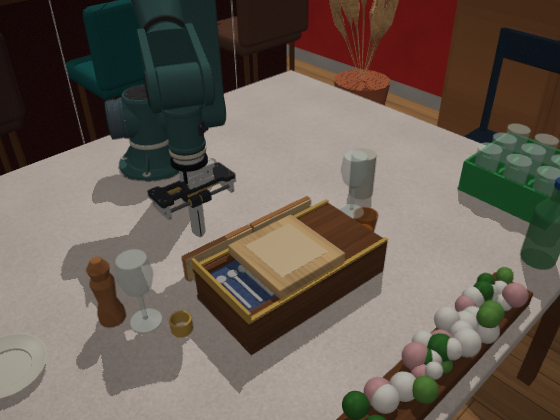

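View pics/top2.png

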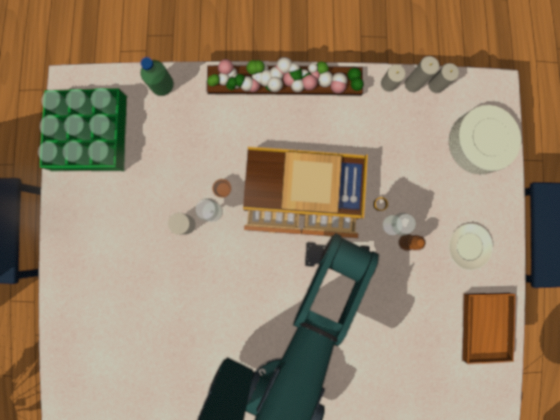

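The fingers, closed, stand about 45 mm in front of the right drawer's front (scene (198,232)) and nothing has been disturbed. I'll lower the tip slightly and push along the chest's x direction (0.998, -0.06).

>>> {"fn": "play_rows", "kwargs": {
  "steps": [
    {"x": 0.01, "y": -0.0006, "z": -0.006, "rx": 0, "ry": 0, "rz": 0, "hand": 0},
    {"x": 0.01, "y": -0.0006, "z": 0, "rx": 0, "ry": 0, "rz": 0, "hand": 0},
    {"x": 0.01, "y": -0.0006, "z": 0, "rx": 0, "ry": 0, "rz": 0, "hand": 0},
    {"x": 0.005, "y": -0.0003, "z": 0, "rx": 0, "ry": 0, "rz": 0, "hand": 0},
    {"x": 0.005, "y": -0.0003, "z": 0, "rx": 0, "ry": 0, "rz": 0, "hand": 0},
    {"x": 0.005, "y": -0.0003, "z": 0, "rx": 0, "ry": 0, "rz": 0, "hand": 0},
    {"x": 0.005, "y": -0.0003, "z": 0, "rx": 0, "ry": 0, "rz": 0, "hand": 0},
    {"x": 0.005, "y": -0.0003, "z": 0, "rx": 0, "ry": 0, "rz": 0, "hand": 0}
  ]
}}

```text
time: 3.22
tool_pos: [0.4914, -0.1471, 0.0494]
ee_rot: [-1.572, -0.0, -1.63]
wrist_force: [-2.6, -0.1, 0.4]
width: 0.0005
```

>>> {"fn": "play_rows", "kwargs": {
  "steps": [
    {"x": 0.005, "y": -0.0003, "z": 0, "rx": 0, "ry": 0, "rz": 0, "hand": 0},
    {"x": 0.005, "y": -0.0003, "z": 0, "rx": 0, "ry": 0, "rz": 0, "hand": 0},
    {"x": 0.005, "y": -0.0003, "z": 0, "rx": 0, "ry": 0, "rz": 0, "hand": 0},
    {"x": 0.005, "y": -0.0003, "z": 0, "rx": 0, "ry": 0, "rz": 0, "hand": 0},
    {"x": 0.005, "y": -0.0003, "z": 0, "rx": 0, "ry": 0, "rz": 0, "hand": 0}
  ]
}}

```text
time: 3.85
tool_pos: [0.5169, -0.1488, 0.0495]
ee_rot: [-1.571, -0.0, -1.63]
wrist_force: [-2.1, -1.2, 0.7]
width: 0.0003
```

>>> {"fn": "play_rows", "kwargs": {
  "steps": [
    {"x": 0.003, "y": -0.0002, "z": 0, "rx": 0, "ry": 0, "rz": 0, "hand": 0},
    {"x": 0.003, "y": -0.0002, "z": 0, "rx": 0, "ry": 0, "rz": 0, "hand": 0},
    {"x": 0.003, "y": -0.0002, "z": 0, "rx": 0, "ry": 0, "rz": 0, "hand": 0},
    {"x": 0.003, "y": -0.0002, "z": 0, "rx": 0, "ry": 0, "rz": 0, "hand": 0}
  ]
}}

```text
time: 4.35
tool_pos: [0.5288, -0.1496, 0.0495]
ee_rot: [-1.571, -0.0, -1.63]
wrist_force: [-1.6, -1.6, -0.6]
width: 0.0003
```

>>> {"fn": "play_rows", "kwargs": {
  "steps": [
    {"x": 0.002, "y": -0.0001, "z": 0, "rx": 0, "ry": 0, "rz": 0, "hand": 0},
    {"x": 0.002, "y": -0.0001, "z": 0, "rx": 0, "ry": 0, "rz": 0, "hand": 0}
  ]
}}

```text
time: 4.6
tool_pos: [0.5327, -0.1497, 0.0495]
ee_rot: [-1.571, -0.0, -1.63]
wrist_force: [-1.9, -1.4, -0.8]
width: 0.0006
```

>>> {"fn": "play_rows", "kwargs": {
  "steps": [
    {"x": 0.002, "y": -0.0001, "z": 0, "rx": 0, "ry": 0, "rz": 0, "hand": 0}
  ]
}}

```text
time: 4.72
tool_pos: [0.5347, -0.1498, 0.0495]
ee_rot: [-1.571, -0.0, -1.63]
wrist_force: [-1.5, -2.1, -0.6]
width: 0.0004
```

>>> {"fn": "play_rows", "kwargs": {
  "steps": [
    {"x": 0.0015, "y": 0, "z": 0, "rx": 0, "ry": 0, "rz": 0, "hand": 0},
    {"x": 0, "y": 0, "z": 0, "rx": 0, "ry": 0, "rz": 0, "hand": 0}
  ]
}}

```text
time: 4.97
tool_pos: [0.5355, -0.1497, 0.0495]
ee_rot: [-1.572, -0.0, -1.63]
wrist_force: [-4.4, -2.1, 1.8]
width: 0.0006
```

>>> {"fn": "play_rows", "kwargs": {
  "steps": [
    {"x": 0.0015, "y": 0, "z": 0, "rx": 0, "ry": 0, "rz": 0, "hand": 0},
    {"x": 0, "y": 0, "z": 0, "rx": 0, "ry": 0, "rz": 0, "hand": 0}
  ]
}}

```text
time: 5.22
tool_pos: [0.5355, -0.1497, 0.0495]
ee_rot: [-1.576, -0.0, -1.63]
wrist_force: [-8.9, -1.1, 4.5]
width: 0.0006
```

The right drawer is home: there was no advance while the force rose to 9 N, and it stopped at x 0.5355 against 0.536 predicted. Backing off and shifting to the left drawer.

>>> {"fn": "play_rows", "kwargs": {
  "steps": [
    {"x": -0.01, "y": 0.0006, "z": 0, "rx": 0, "ry": 0, "rz": 0, "hand": 0},
    {"x": -0.03, "y": 0.002, "z": 0, "rx": 0, "ry": 0, "rz": 0, "hand": 0},
    {"x": -0.03, "y": 0.002, "z": 0, "rx": 0, "ry": 0, "rz": 0, "hand": 0},
    {"x": -0.025, "y": 0.0015, "z": 0, "rx": 0, "ry": 0, "rz": 0, "hand": 0},
    {"x": 0.0025, "y": 0.044, "z": 0, "rx": 0, "ry": 0, "rz": 0, "hand": 0},
    {"x": 0.0025, "y": 0.044, "z": 0, "rx": 0, "ry": 0, "rz": 0, "hand": 0},
    {"x": 0.0025, "y": 0.044, "z": 0, "rx": 0, "ry": 0, "rz": 0, "hand": 0},
    {"x": 0.0025, "y": 0.044, "z": 0, "rx": 0, "ry": 0, "rz": 0, "hand": 0}
  ]
}}

```text
time: 6.22
tool_pos: [0.4535, 0.0345, 0.0501]
ee_rot: [-1.567, 0.002, -1.63]
wrist_force: [0.5, 0.7, -0.7]
width: 0.0006
```

Run:
```python
from h import *
for n in("scene","top"):
    s=snapshot(n);save(s,n+"3")
    if n=="top":
        cv2.imwrite("pics/zoom3.png",cv2.resize(s["color"][130:260,160:440,::-1],None,fx=2.8,fy=2.8,interpolation=cv2.INTER_CUBIC))
o=robot.get_obs();print({k:np.round(o[k],4).tolist() for k in("time","tool_pos","ee_rot","wrist_force","width")})
R=np.array([[.9982,.06],[-.06,.9982]]);print("chest",(np.array(o["tool_pos"][:2])-[.6506,-.0672])@R.T.T)
```

```text
{'time': 6.325, 'tool_pos': [0.4533, 0.0365, 0.05], 'ee_rot': [-1.568, 0.0032, -1.6246], 'wrist_force': [0.6097, -0.7442, 0.6269], 'width': 0.0004}
chest [-0.20321043  0.09166398]
```

View pics/zoom3.png

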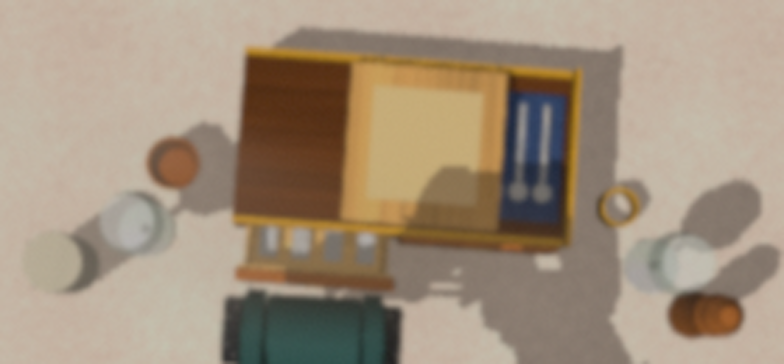

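The zoom shows the right drawer closed (zoom (510,245)) and the left one still out, with the tool in front of it. Pushing the left drawer the same way; I expect it to end at x of about 0.547.

>>> {"fn": "play_rows", "kwargs": {
  "steps": [
    {"x": 0.01, "y": -0.001, "z": 0, "rx": 0, "ry": 0, "rz": 0, "hand": 0},
    {"x": 0.01, "y": -0.001, "z": 0, "rx": 0, "ry": 0, "rz": 0, "hand": 0},
    {"x": 0.005, "y": -0.0003, "z": 0, "rx": 0, "ry": 0, "rz": 0, "hand": 0},
    {"x": 0.005, "y": -0.0003, "z": 0, "rx": 0, "ry": 0, "rz": 0, "hand": 0},
    {"x": 0.005, "y": -0.0003, "z": 0, "rx": 0, "ry": 0, "rz": 0, "hand": 0},
    {"x": 0.005, "y": -0.0003, "z": 0, "rx": 0, "ry": 0, "rz": 0, "hand": 0},
    {"x": 0.005, "y": -0.0003, "z": 0, "rx": 0, "ry": 0, "rz": 0, "hand": 0},
    {"x": 0.005, "y": -0.0003, "z": 0, "rx": 0, "ry": 0, "rz": 0, "hand": 0}
  ]
}}

```text
time: 7.32
tool_pos: [0.5024, 0.0284, 0.0494]
ee_rot: [-1.572, -0.001, -1.63]
wrist_force: [-2.3, -1.1, 2.5]
width: 0.0008
```

>>> {"fn": "play_rows", "kwargs": {
  "steps": [
    {"x": 0.005, "y": -0.0003, "z": 0, "rx": 0, "ry": 0, "rz": 0, "hand": 0},
    {"x": 0.005, "y": -0.0003, "z": 0, "rx": 0, "ry": 0, "rz": 0, "hand": 0},
    {"x": 0.005, "y": -0.0003, "z": 0, "rx": 0, "ry": 0, "rz": 0, "hand": 0},
    {"x": 0.005, "y": -0.0003, "z": 0, "rx": 0, "ry": 0, "rz": 0, "hand": 0},
    {"x": 0.003, "y": -0.0002, "z": 0, "rx": 0, "ry": 0, "rz": 0, "hand": 0},
    {"x": 0.003, "y": -0.0002, "z": 0, "rx": 0, "ry": 0, "rz": 0, "hand": 0},
    {"x": 0.003, "y": -0.0002, "z": 0, "rx": 0, "ry": 0, "rz": 0, "hand": 0}
  ]
}}

```text
time: 8.2
tool_pos: [0.5317, 0.0267, 0.0494]
ee_rot: [-1.571, -0.0, -1.63]
wrist_force: [-3.4, -1.4, 0.5]
width: 0.0004
```

>>> {"fn": "play_rows", "kwargs": {
  "steps": [
    {"x": 0.003, "y": -0.0002, "z": 0, "rx": 0, "ry": 0, "rz": 0, "hand": 0},
    {"x": 0.003, "y": -0.0002, "z": 0, "rx": 0, "ry": 0, "rz": 0, "hand": 0}
  ]
}}

```text
time: 8.45
tool_pos: [0.5377, 0.0263, 0.0494]
ee_rot: [-1.571, -0.0, -1.63]
wrist_force: [-1.6, -1.4, -0.4]
width: 0.0006
```

>>> {"fn": "play_rows", "kwargs": {
  "steps": [
    {"x": 0.002, "y": -0.0001, "z": 0, "rx": 0, "ry": 0, "rz": 0, "hand": 0},
    {"x": 0.002, "y": -0.0001, "z": 0, "rx": 0, "ry": 0, "rz": 0, "hand": 0}
  ]
}}

```text
time: 8.7
tool_pos: [0.5417, 0.0262, 0.0494]
ee_rot: [-1.571, -0.0, -1.63]
wrist_force: [-1.9, -2.5, 0.6]
width: 0.0006
```

>>> {"fn": "play_rows", "kwargs": {
  "steps": [
    {"x": 0.002, "y": 0, "z": 0, "rx": 0, "ry": 0, "rz": 0, "hand": 0},
    {"x": 0.0015, "y": 0, "z": 0, "rx": 0, "ry": 0, "rz": 0, "hand": 0}
  ]
}}

```text
time: 8.95
tool_pos: [0.5452, 0.0262, 0.0494]
ee_rot: [-1.571, -0.0, -1.63]
wrist_force: [-2.4, -1.4, -0.2]
width: 0.0004
```

>>> {"fn": "play_rows", "kwargs": {
  "steps": [
    {"x": 0.0015, "y": 0, "z": 0, "rx": 0, "ry": 0, "rz": 0, "hand": 0},
    {"x": 0, "y": 0, "z": 0, "rx": 0, "ry": 0, "rz": 0, "hand": 0}
  ]
}}

```text
time: 9.2
tool_pos: [0.5469, 0.0264, 0.0495]
ee_rot: [-1.57, 0.0, -1.63]
wrist_force: [-2.0, -0.1, -0.6]
width: 0.0005
```

>>> {"fn": "play_rows", "kwargs": {
  "steps": [
    {"x": 0.0015, "y": 0, "z": 0, "rx": 0, "ry": 0, "rz": 0, "hand": 0},
    {"x": 0, "y": 0, "z": 0, "rx": 0, "ry": 0, "rz": 0, "hand": 0}
  ]
}}

```text
time: 9.45
tool_pos: [0.5471, 0.0264, 0.0495]
ee_rot: [-1.573, 0.0, -1.63]
wrist_force: [-4.8, 0.1, 1.4]
width: 0.0003
```

>>> {"fn": "play_rows", "kwargs": {
  "steps": [
    {"x": 0.0015, "y": 0, "z": 0, "rx": 0, "ry": 0, "rz": 0, "hand": 0},
    {"x": 0, "y": 0, "z": 0, "rx": 0, "ry": 0, "rz": 0, "hand": 0}
  ]
}}

```text
time: 9.7
tool_pos: [0.547, 0.0264, 0.0495]
ee_rot: [-1.577, -0.0, -1.63]
wrist_force: [-7.6, -1.5, 5.1]
width: 0.0006
```

The left drawer is home: the tip stalled at x = 0.547 while the force rose to about 8 N. The two stops give a yaw of about -0.065. Backing off, lifting, and going above the deck behind the lid's left edge.

>>> {"fn": "play_rows", "kwargs": {
  "steps": [
    {"x": -0.01, "y": 0, "z": 0, "rx": 0, "ry": 0, "rz": 0, "hand": 0},
    {"x": -0.025, "y": 0.002, "z": 0, "rx": 0, "ry": 0, "rz": 0, "hand": 0},
    {"x": 0, "y": 0, "z": 0.035, "rx": 0, "ry": 0, "rz": 0, "hand": 0},
    {"x": 0, "y": 0, "z": 0.04, "rx": 0, "ry": 0, "rz": 0, "hand": 0},
    {"x": 0, "y": 0, "z": 0.04, "rx": 0, "ry": 0, "rz": 0, "hand": 0},
    {"x": 0, "y": 0, "z": 0.025, "rx": 0, "ry": 0, "rz": 0, "hand": 0},
    {"x": 0, "y": 0, "z": 0, "rx": 0, "ry": 0, "rz": 0, "hand": 0}
  ]
}}

```text
time: 10.58
tool_pos: [0.5167, 0.0284, 0.1926]
ee_rot: [-1.563, 0.001, -1.63]
wrist_force: [0.3, 0.1, -0.0]
width: 0.0006
```

>>> {"fn": "play_rows", "kwargs": {
  "steps": [
    {"x": 0.036, "y": 0.003, "z": 0, "rx": 0, "ry": 0, "rz": 0, "hand": 0},
    {"x": 0.036, "y": 0.003, "z": 0, "rx": 0, "ry": 0, "rz": 0, "hand": 0},
    {"x": 0.036, "y": 0.003, "z": 0, "rx": 0, "ry": 0, "rz": 0, "hand": 0},
    {"x": 0.036, "y": 0.004, "z": 0, "rx": 0, "ry": 0, "rz": 0, "hand": 0},
    {"x": 0, "y": 0, "z": 0, "rx": 0, "ry": 0, "rz": 0, "hand": 0},
    {"x": 0, "y": 0, "z": 0, "rx": 0, "ry": 0, "rz": 0, "hand": 0}
  ]
}}

```text
time: 11.32
tool_pos: [0.6578, 0.0413, 0.1879]
ee_rot: [-1.573, -0.0, -1.63]
wrist_force: [0.1, 0.5, -0.7]
width: 0.0003
```

Run:
```python
from h import *
for n in("scene","top","wrist"):
    s=snapshot(n);save(s,n+"4")
o=robot.get_obs();print({k:np.round(o[k],4).tolist() for k in("time","tool_pos","ee_rot","wrist_force","width")})
a,b=cv2.imread("pics/scene4.png"),cv2.imread("pics/wrist4.png")
cv2.imwrite("pics/pair4.png",cv2.resize(np.hstack([a,b]),(800,300)))
```

```text
{'time': 11.475, 'tool_pos': [0.6579, 0.0412, 0.1899], 'ee_rot': [-1.5705, 0.0, -1.63], 'wrist_force': [-0.0477, -0.0574, 0.7409], 'width': 0.0006}
```

View pics/pair4.png

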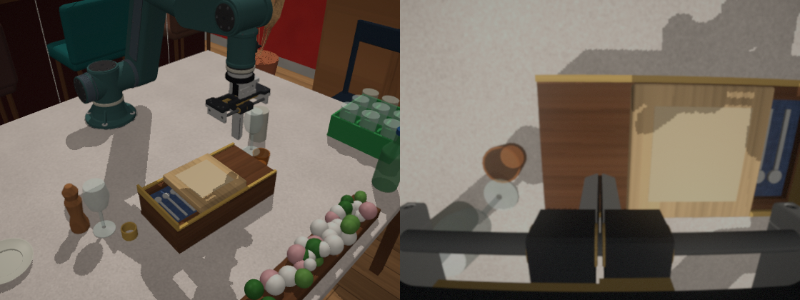

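The drawers look flush in the scene, and the fingers are above the deck, left of the lid. In the wrist view the lid's left edge is near col 325, rows 118–302. I'll check that edge's position with the wrist calibration.

Run:
```python
from h import *
s=snapshot("wrist")
P=pix2plane(s,[(326,118),(323,302)],.1095);print(P.round(4))
yaw=-.065;R=np.array([[np.cos(yaw),-np.sin(yaw)],[np.sin(yaw),np.cos(yaw)]]);c=[.6506,-.0672]
print(((P[:,:2]-c)@R).round(4), ((np.array([.6579,.0412])-c)@R).round(4))
```

```text
[[ 0.7407 -0.0024  0.1095]
 [ 0.5757  0.0036  0.1095]]
[[ 0.0857  0.0705]
 [-0.0793  0.0658]] [0.0002 0.1086]
```

View pics/wrist4.png

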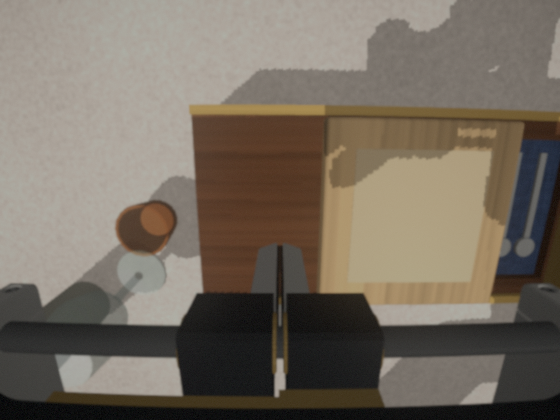

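The lid edge is at chest y of about 0.068, and the tool is at (0, 0.109), so there is about 28 mm clear. Descending to z of about 0.096, above the deck at 0.085.

>>> {"fn": "play_rows", "kwargs": {
  "steps": [
    {"x": 0, "y": 0, "z": -0.03, "rx": 0, "ry": 0, "rz": 0, "hand": 0},
    {"x": 0, "y": 0, "z": -0.03, "rx": 0, "ry": 0, "rz": 0, "hand": 0},
    {"x": 0, "y": 0, "z": -0.015, "rx": 0, "ry": 0, "rz": 0, "hand": 0},
    {"x": 0, "y": 0, "z": -0.01, "rx": 0, "ry": 0, "rz": 0, "hand": 0},
    {"x": 0, "y": 0, "z": -0.006, "rx": 0, "ry": 0, "rz": 0, "hand": 0},
    {"x": 0, "y": 0, "z": 0, "rx": 0, "ry": 0, "rz": 0, "hand": 0},
    {"x": 0, "y": 0, "z": 0, "rx": 0, "ry": 0, "rz": 0, "hand": 0}
  ]
}}

```text
time: 12.4
tool_pos: [0.6593, 0.0412, 0.0996]
ee_rot: [-1.569, 0.0, -1.63]
wrist_force: [-0.9, 0.0, 0.1]
width: 0.0005
```

>>> {"fn": "play_rows", "kwargs": {
  "steps": [
    {"x": 0, "y": -0.006, "z": -0.003, "rx": 0, "ry": 0, "rz": 0, "hand": 0},
    {"x": -0.0005, "y": -0.006, "z": 0, "rx": 0, "ry": 0, "rz": 0, "hand": 0},
    {"x": -0.0003, "y": -0.005, "z": 0, "rx": 0, "ry": 0, "rz": 0, "hand": 0},
    {"x": -0.0003, "y": -0.005, "z": 0, "rx": 0, "ry": 0, "rz": 0, "hand": 0},
    {"x": -0.0003, "y": -0.004, "z": 0, "rx": 0, "ry": 0, "rz": 0, "hand": 0},
    {"x": -0.0003, "y": -0.004, "z": 0, "rx": 0, "ry": 0, "rz": 0, "hand": 0},
    {"x": -0.0003, "y": -0.004, "z": 0, "rx": 0, "ry": 0, "rz": 0, "hand": 0},
    {"x": -0.0003, "y": -0.004, "z": 0, "rx": 0, "ry": 0, "rz": 0, "hand": 0}
  ]
}}

```text
time: 13.4
tool_pos: [0.6565, 0.0032, 0.0956]
ee_rot: [-1.57, 0.0, -1.63]
wrist_force: [1.2, 1.7, 0.4]
width: 0.0006
```

>>> {"fn": "play_rows", "kwargs": {
  "steps": [
    {"x": -0.0003, "y": -0.005, "z": 0, "rx": 0, "ry": 0, "rz": 0, "hand": 0},
    {"x": -0.0003, "y": -0.005, "z": 0, "rx": 0, "ry": 0, "rz": 0, "hand": 0},
    {"x": -0.0003, "y": -0.005, "z": 0, "rx": 0, "ry": 0, "rz": 0, "hand": 0},
    {"x": -0.0003, "y": -0.005, "z": 0, "rx": 0, "ry": 0, "rz": 0, "hand": 0}
  ]
}}

```text
time: 13.9
tool_pos: [0.6552, -0.0172, 0.0956]
ee_rot: [-1.571, -0.0, -1.63]
wrist_force: [0.9, 2.0, 0.0]
width: 0.0005
```

>>> {"fn": "play_rows", "kwargs": {
  "steps": [
    {"x": -0.0003, "y": -0.005, "z": 0, "rx": 0, "ry": 0, "rz": 0, "hand": 0},
    {"x": -0.0003, "y": -0.005, "z": 0, "rx": 0, "ry": 0, "rz": 0, "hand": 0},
    {"x": -0.0003, "y": -0.005, "z": 0, "rx": 0, "ry": 0, "rz": 0, "hand": 0},
    {"x": -0.0003, "y": -0.005, "z": 0, "rx": 0, "ry": 0, "rz": 0, "hand": 0},
    {"x": -0.0003, "y": -0.005, "z": 0, "rx": 0, "ry": 0, "rz": 0, "hand": 0},
    {"x": -0.0003, "y": -0.004, "z": 0, "rx": 0, "ry": 0, "rz": 0, "hand": 0},
    {"x": -0.0003, "y": -0.003, "z": 0, "rx": 0, "ry": 0, "rz": 0, "hand": 0}
  ]
}}

```text
time: 14.78
tool_pos: [0.653, -0.0491, 0.0955]
ee_rot: [-1.571, -0.0, -1.63]
wrist_force: [0.9, 2.3, 1.2]
width: 0.0002
```

>>> {"fn": "play_rows", "kwargs": {
  "steps": [
    {"x": -0.0002, "y": -0.003, "z": 0, "rx": 0, "ry": 0, "rz": 0, "hand": 0},
    {"x": -0.0002, "y": -0.003, "z": 0, "rx": 0, "ry": 0, "rz": 0, "hand": 0}
  ]
}}

```text
time: 15.02
tool_pos: [0.6527, -0.055, 0.0956]
ee_rot: [-1.571, -0.0, -1.63]
wrist_force: [0.1, 1.1, 0.7]
width: 0.0001
```

>>> {"fn": "play_rows", "kwargs": {
  "steps": [
    {"x": 0, "y": -0.002, "z": 0, "rx": 0, "ry": 0, "rz": 0, "hand": 0},
    {"x": 0, "y": -0.0015, "z": 0, "rx": 0, "ry": 0, "rz": 0, "hand": 0}
  ]
}}

```text
time: 15.28
tool_pos: [0.6526, -0.0555, 0.0956]
ee_rot: [-1.571, 0.005, -1.629]
wrist_force: [-0.2, 10.3, 1.6]
width: 0.0004
```

>>> {"fn": "play_rows", "kwargs": {
  "steps": [
    {"x": 0, "y": -0.0015, "z": 0, "rx": 0, "ry": 0, "rz": 0, "hand": 0},
    {"x": 0, "y": 0, "z": 0, "rx": 0, "ry": 0, "rz": 0, "hand": 0}
  ]
}}

```text
time: 15.52
tool_pos: [0.6526, -0.0554, 0.0956]
ee_rot: [-1.571, 0.007, -1.628]
wrist_force: [0.9, 10.6, 1.9]
width: 0.0005
```

The lid stalled at y = -0.0555 with about 10 N, roughly 6 mm before my estimate. Backing off and lifting to check by camera.

>>> {"fn": "play_rows", "kwargs": {
  "steps": [
    {"x": 0, "y": 0.01, "z": 0, "rx": 0, "ry": 0, "rz": 0, "hand": 0},
    {"x": 0, "y": 0.02, "z": 0, "rx": 0, "ry": 0, "rz": 0, "hand": 0},
    {"x": 0, "y": 0, "z": 0.03, "rx": 0, "ry": 0, "rz": 0, "hand": 0},
    {"x": 0, "y": 0, "z": 0.04, "rx": 0, "ry": 0, "rz": 0, "hand": 0},
    {"x": 0, "y": 0, "z": 0.03, "rx": 0, "ry": 0, "rz": 0, "hand": 0},
    {"x": 0, "y": 0, "z": 0, "rx": 0, "ry": 0, "rz": 0, "hand": 0},
    {"x": 0, "y": 0, "z": 0, "rx": 0, "ry": 0, "rz": 0, "hand": 0}
  ]
}}

```text
time: 16.4
tool_pos: [0.652, -0.0296, 0.1937]
ee_rot: [-1.573, -0.0, -1.63]
wrist_force: [-0.3, -0.2, -1.5]
width: 0.0005
```

Run:
```python
from h import *
for n in("scene","top","wrist"):
    s=snapshot(n);save(s,n+"5")
o=robot.get_obs();print({k:np.round(o[k],4).tolist() for k in("time","tool_pos","ee_rot","wrist_force","width")})
s=cv2.imread("pics/scene5.png")[170:350,160:410]; cv2.imwrite("pics/zs5.png",cv2.resize(s,None,fx=3.2,fy=3.2,interpolation=cv2.INTER_CUBIC))
```

```text
{'time': 16.55, 'tool_pos': [0.6516, -0.0297, 0.1928], 'ee_rot': [-1.5751, 0.0001, -1.63], 'wrist_force': [-0.5918, -0.4746, -0.1967], 'width': 0.0004}
```

View pics/zs5.png

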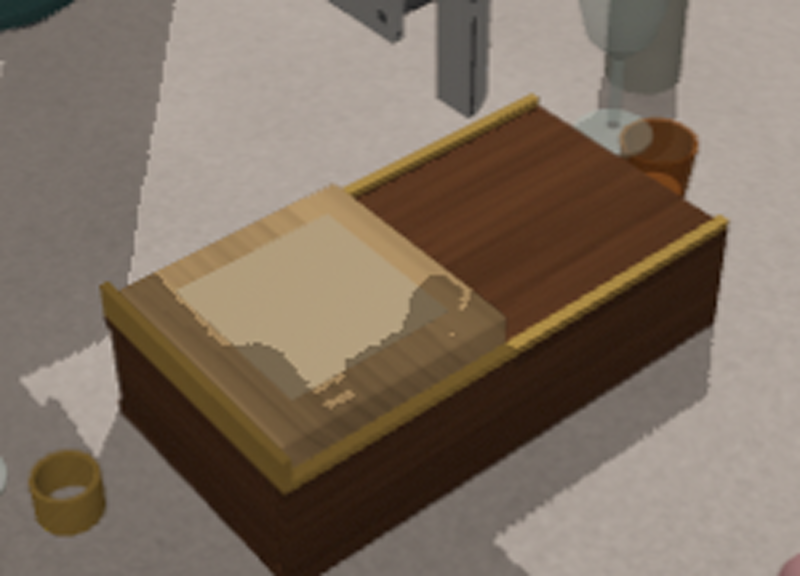

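View pics/wrist5.png

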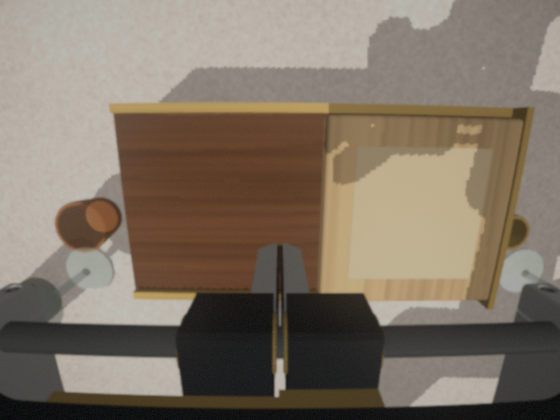

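The lid sits right against the brass stop in both views (scene zoom (105–290, 290–480); wrist col ~505). I'll retreat clear and then measure the lid and drawers.

>>> {"fn": "play_rows", "kwargs": {
  "steps": [
    {"x": -0.04, "y": 0, "z": 0.02, "rx": 0, "ry": 0, "rz": 0, "hand": 0},
    {"x": -0.05, "y": 0, "z": 0.02, "rx": 0, "ry": 0, "rz": 0, "hand": 0},
    {"x": -0.05, "y": 0, "z": 0, "rx": 0, "ry": 0, "rz": 0, "hand": 0},
    {"x": -0.05, "y": 0, "z": 0, "rx": 0, "ry": 0, "rz": 0, "hand": 0},
    {"x": -0.05, "y": 0, "z": 0, "rx": 0, "ry": 0, "rz": 0, "hand": 0},
    {"x": -0.03, "y": 0, "z": 0, "rx": 0, "ry": 0, "rz": 0, "hand": 0},
    {"x": 0, "y": 0, "z": 0, "rx": 0, "ry": 0, "rz": 0, "hand": 0},
    {"x": 0, "y": 0, "z": 0, "rx": 0, "ry": 0, "rz": 0, "hand": 0}
  ]
}}

```text
time: 17.55
tool_pos: [0.3831, -0.0299, 0.235]
ee_rot: [-1.571, 0.0, -1.63]
wrist_force: [-0.1, -0.1, 0.5]
width: 0.0007
```

Run:
```python
from h import *
s=snapshot("top");save(s,"top6"); W=cloud(s); z=W[...,2]
cv2.imwrite("pics/zoom6.png",cv2.resize(s["color"][130:260,160:440,::-1],None,fx=2.8,fy=2.8,interpolation=cv2.INTER_CUBIC))
w=snapshot("wrist");save(w,"wrist6")
lab_n,lab,st,ce=cv2.connectedComponentsWithStats(((z>.02)&(W[...,0]>.42)).astype(np.uint8))
for i in range(1,lab_n):
    if 20<st[i,4]<1500 and st[i,1]>150: print(st[i],ce[i].round(0))
```

```text
[212 178  20  20 133] [220. 186.]
[374 197  15  14  67] [381. 204.]
[195 198  24  23 419] [207. 209.]
[168 213  27  22 462] [181. 223.]
[392 212  34  39 801] [407. 232.]
[278 263  29   9 121] [288. 268.]
```

View pics/zoom6.png

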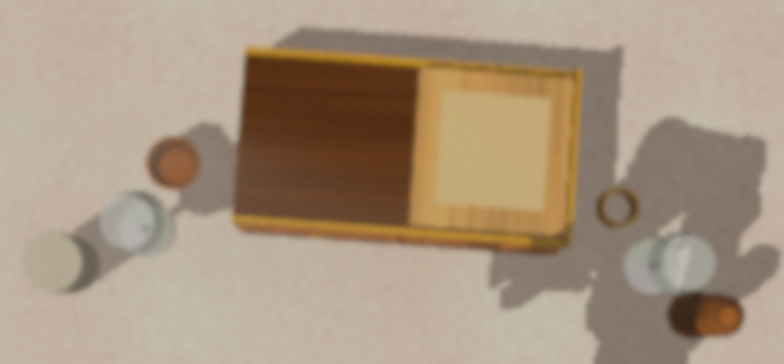

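View pics/wrist6.png

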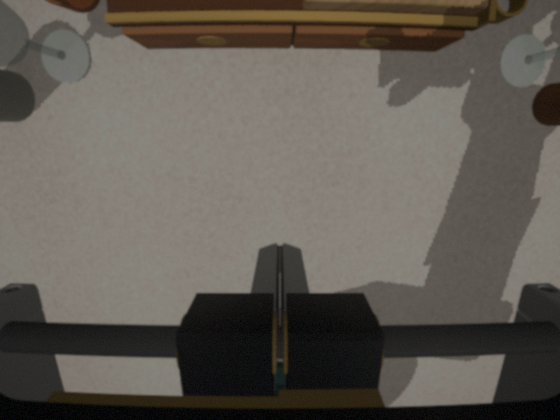

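Run:
```python
from h import *
yaw=-.065;R=np.array([[np.cos(yaw),-np.sin(yaw)],[np.sin(yaw),np.cos(yaw)]]);c=[.6506,-.0672]
s=snapshot("top")
q=lambda l:[(a/2.8+160-.3,b/2.8+130-.3) for a,b in l]
for n,l,z in(("lidL",[(419,68),(410,226)],.1095),("stop outer top",[(582,69),(570,245)],.109),("deck left",[(247,55),(235,215)],.085)):
    P=pix2plane(s,q(l),z)[:,:2];print(n,((P-c)@R).round(4).tolist())
im=cv2.imread("pics/top6.png")[150:225,290:375]; cv2.imwrite("pics/z7.png",cv2.resize(im,None,fx=8,fy=8,interpolation=cv2.INTER_NEAREST))
im=cv2.imread("pics/wrist5.png")[90:320,440:560]; cv2.imwrite("pics/z8.png",cv2.resize(im,None,fx=2.6*1,fy=2.6,interpolation=cv2.INTER_NEAREST))
```

```text
lidL [[0.0806, -0.0041], [-0.0871, -0.0058]]
stop outer top [[0.0931, -0.1777], [-0.0949, -0.1758]]
deck left [[0.0855, 0.18], [-0.0875, 0.1796]]
```

View pics/z7.png

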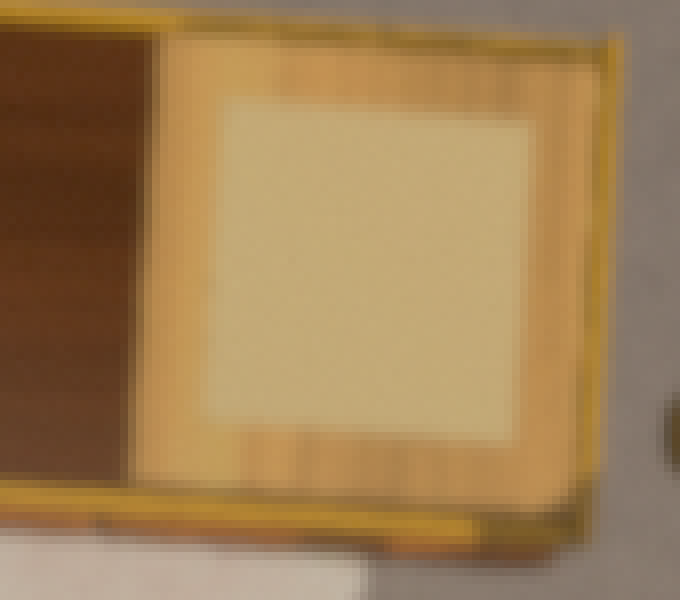

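View pics/z8.png

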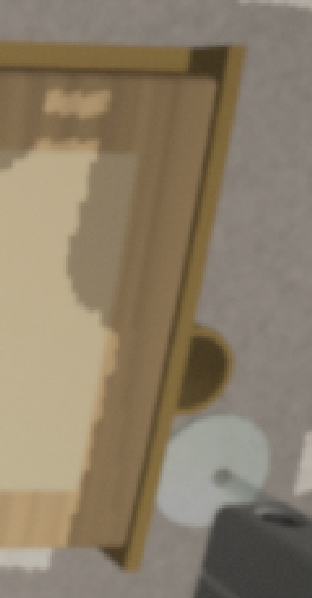

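Run:
```python
from h import *
print(workorder.close_job(), robot.get_obs()["time"])
```

```text
the job is handed in; nothing more can be done
the job is handed in; nothing more can be done
```

Both drawers are fully home and the lid is shut over the teaspoon tray. I pushed only with closed fingertips and handed the job in at about 18 s.

- **Drawers:** Each moved against about 2 N, then stalled at its stop while the force rose to 8–9 N. The stops came at x = 0.5355 m (right) and 0.547 m (left), against predictions of 0.536 m and 0.547 m. The last wrist view shows both fronts flush with each other.
- **Lid:** It stalled at about 10 N, roughly 6 mm before the fingertip position I predicted. I put this down to a chest y estimate about 3 mm off plus fingers slightly thicker than assumed. The wrist and top pictures show no gap at the brass stop. The lid edge measured at chest y of about -5 mm with the stop reading 3 mm off, so about -8 mm against -7 mm when shut.
- **Tableware:** The glasses, candle, tea-light cup, pepper mill and napkin ring sit at the same pixels as in the first top picture.
- **Arm:** It was clear of everything at the end.

My first two move calls were refused for missing keys; nothing moved. My hand-in script also printed the hand-in message twice, though I called it only once.

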